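# Push a test-cell holder home on its locating pins and lock it with the cam clamp

## Task

Seat the white test-cell holder in the nest of the black drilled plate: push it with the fingertips, without ever lifting or tipping it, until its long connector side lies flat against the two back pins and its end is at the single side pin. Then push the black-knobbed cam lever all the way round clockwise to its stop, so that the cam clamps the holder against the pins, and leave the loose thumb screw, the dish, the filter and the sensor where they stand.

Things in the scene. Friction and masses are not known exactly. Their poses are not given: they have to be found in the camera images.
- test_holder: Loose white flat holder, 0.19 kg, dark solar cell on top; starts up to 16 degrees askew on the robot side of the plate. Body 60 x 100 mm, 13 mm high (16 with details). Origin: underside, mid y; in x the body runs from -28 mm (connector side, gold sockets stand out 4 mm more, faces the back pins) to +32 mm (plain side, faces the robot). z up. Seated: origin at nest, its x along the nest's -x.
- nest (a point): Where the origin of the seated holder belongs, on the top face of the fixed black drilled plate, 12 mm above the worktop. x (roughly away from the robot), y along the plate's edges, z up; the plate's place and yaw (up to 15 degrees) vary. Plate: x from -140 to +60, y from -110 to +90 mm, in this frame.
- back_pin_l (a point): Top of the left back pin, fixed steel, 8 mm across, 13 mm high; in the nest frame at x = 32, y = 16 mm. The seated holder's connector side, at x = 28 mm, touches both back pins, between its sockets.
- back_pin_r (a point): Top of the right back pin, like the left one; in the nest frame at x = 32, y = -43 mm.
- side_pin (a point): Top of the side pin, like the back pins; in the nest frame at x = 5, y = 54 mm. The seated holder's left end, at y = 50 mm, touches it.
- cam_axis (a point): Round steel cam, 30 mm across, 14 mm high, off-centre on the lever's axis; it turns with the lever. This point: on that axis at the plate top, nest frame x = 5, y = -73 mm. With the lever open it leaves 6 to 9 mm beside the right end of a holder that touches the side pin; as the lever closes it pushes that end toward the side pin (up to those 6 mm), then squeezes it.
- clamp_lever (a joint): Angle of the cam lever, rad: 0 open (starts between 0 and 0.3), 1.66 the stop, clamped; grows clockwise seen from above. Stays where it is left; takes some 2 to 5 N at the knob. In the nest frame, measured clockwise from +x, the lever points 80 degrees at 0 (nearly to -y) and 175 degrees at the stop (nearly to -x).
- lever_knob (a point): Middle of the upright black knob on the lever's end, 70 mm from the axis (cam_axis), 26 mm above the plate top. Knob 16 mm across, from 10 to 42 mm above the plate top; the lever arm is an 8 mm round bar 20 mm above the plate top.
- screw: Bystander: loose black thumb screw standing head down, 17 mm across, 29 mm high, on the plate near its far left corner, about x = 26, y = 75 mm in the nest frame; origin at the centre of its underside.
- dish: Bystander: round clear sample dish, 60 mm across, 12 mm high, on the worktop left of the plate; origin at the centre of its underside.
- filter: Bystander: black square filter frame with amber glass, 50 x 50 x 9 mm, on the worktop left of the plate; origin at the centre of its underside.
- sensor: Bystander: black round optical power sensor, 48 mm across, 26 mm high, on the worktop left of the plate; origin at the centre of its underside.
There are look-alikes about, which are no part of the job. Leave any blue look-alike of the test_holder alone.

How it is judged:
By the outcome, as a careful person would: the job done as asked, in the order asked, and still so for the second after the job is handed in, with the robot touching nothing.
It also fails if it takes over 72 s, if anything falls off the work surface, if the arm or the gripper's body presses on something with over 40 N, if the wrist force passes 120 N, or if a joint passes its speed limit or range.

## Robot

A 6-joint arm with a two-finger parallel gripper is mounted at the origin on a cart in front of the work surface, level with it; the furniture and walls round the work are solid. World frame = base frame: x ahead of the robot, y to its left, z up, the work surface at z = 0. Lengths are in m, angles in degrees, forces in N, time in s.
With the tool pointing down it reaches from about 0.4 to 0.825 m from the base axis. Payload 7 kg.
Tool frame: the origin (TCP) lies midway between the tips of the shut fingers; the grasp point (between the pads) lies 19 mm behind it; z points along the fingers, y is the line along which they close (so a half turn about z gives the same grasp; the last joint's range is limited). The gripper opens to 88 mm and grips with 3 to 60 N. Pads are 19 mm wide; open, the fingers measure 130 mm over their backs; the gripper's body (78 mm by 193 mm) begins 47 mm behind the grasp point.
Start: joints at [84.574, 20.546, 0.682, 0, -70.136, -16.507], TCP at [0.252, 0.626, 0.227] pointing down, gripper open.
Joint ranges: [-176.03, 176.03], [-82.01, 121.73], [-58.28, 71.71], [-173.87, 95.51], [-174.79, -0.11], [-173.66, 173.66]. Speed limits (degrees/s): [136.94, 136.94, 172.46, 180, 180, 180].

## Interface

Orientations are given as [roll, pitch, yaw] about the fixed x, y, z axes, in that order (R = Rz(yaw) Ry(pitch) Rx(roll)).
In Python, from plant import ctrl gives the robot as it stands.
- The arm moves only by the tool step_arm, never from a script. Its argument "rows" is a list of rows, each a list of 3 entries, a list of its own where there are three numbers: the closure, from 0 (fully open) to 1 (shut), then the shift along the world's x, y, z in mm, then the turn, a rotation vector about the world's x, y, z in rad. A call has exactly 5 rows; each row is the pose to reach, as a shift and turn from the pose commanded when the call began; what a row does not reach only later rows make up. A row lasts 1/12 s, in which the tool goes at most 41.7 mm and 7.16 degrees, less where a joint would pass 70% of its speed; a pose out of reach is approached as far as the arm can. A call with a gripper value outside its range is refused whole. The fingers move at their own pace and stop on an object; the grip force is fixed at half the most. Time passes only in rows, so rows that repeat a pose let the fingers close, or fill a call up. It gives the time, the measured TCP pose, the force, the opening and the grip force at its end, in the units of the state.
- ctrl.get_obs(): the state, without advancing time (a new reading comes with each control period).
- ctrl.snapshot(name): name is "scene" or "side" or "wrist"; returns the picture (400x640x3 uint8, red, green, blue); there is no depth.
- ctrl.camera_model(name): a dict with "intrinsics" (3x3 intrinsics, pixels), "R" (3x3) and "t" (3): a world point X has camera coordinates R X + t. Camera axes: x right, y down, z forward; pixel columns grow to the right and rows downward; lengths in m; the calibration is good to about 2 mm. The wrist camera is an equidistant fisheye: a pixel r from the principal point sees the ray r / f radians off the axis. A picture is of the moment at which its call begins: read the wrist's pose just before it. camera_model takes no time and is no camera call; for the wrist camera it gives the pose at the moment of the call.
- ctrl.close_job(): hands the job in; it is judged then, once.
The state is a dict: "clock": time; "joint_pos": joint angles; "qvel": joint speeds; "tau": joint torques, N m; "tool_pos": TCP position; "orientation": TCP orientation; "force": force on the tool from outside, world axes, zero at the start; "moment": the same for the moment, N m; "opening": finger opening in m; "gripper_force": force on a finger pad.
Only numpy, scipy, OpenCV 4.12 (cv2) and the standard library are available. Lean on these libraries where they do the work, as an engineer would, in place of code of your own. Each camera call takes 0.05 s, during which the arm holds its last target. There are 200 camera calls.

## Working session

There is one attempt and no reset: what is moved stays moved. The work goes in short steps, Python scripts to look and compute and a tool call to move; the robot and the scene stay as the last step left them, time stands still between calls to the robot, and variables do not carry over. Pictures are saved under pics/ and viewed, at most 10 in all, crops included, and the job is handed in when it is done.

Besides the shell and the picture viewer there is one more tool, called after ">>>" in YAML: its name, and indented under it one key for each argument. step_arm: Moves the arm, as the interface text tells. Its arguments: {"type":"object","properties":{"rows":{"type":"array"}},"required":["rows"]}

```bash
mkdir -p pics
cat > h.py <<'E'
import cv2,numpy as np
from plant import ctrl
def snap(n,f):
    m=ctrl.camera_model(n); im=ctrl.snapshot(n); cv2.imwrite('pics/'+f,cv2.cvtColor(im,cv2.COLOR_RGB2BGR)); return im,m
def ray(m,uv,fish=False):
    K=np.array(m['intrinsics']);R=np.array(m['R']);t=np.array(m['t'])
    d=np.array([(uv[0]-K[0,2])/K[0,0],(uv[1]-K[1,2])/K[1,1],1.])
    if fish:
        r=np.hypot(d[0],d[1]); d=np.array([*(d[:2]/max(r,1e-9)*np.sin(r)),np.cos(r)])
    return -R.T@t, R.T@d
def onz(m,uv,z,fish=False):
    c,d=ray(m,uv,fish); return c+d*(z-c[2])/d[2]
def proj(m,X,fish=False):
    K=np.array(m['intrinsics']);p=np.array(m['R'])@np.array(X)+np.array(m['t'])
    if fish:
        r=np.hypot(p[0],p[1]);a=np.arctan2(r,p[2]);q=p[:2]/max(r,1e-9)*a
    else: q=p[:2]/p[2]
    return np.array([K[0,0]*q[0]+K[0,2],K[1,1]*q[1]+K[1,2]])
E
python3 - <<'E'
from h import *
a,_=snap('scene','s0.png');b,_=snap('wrist','w0.png')
c,_=snap('side','d0.png')
for n in('scene','side','wrist'):
    m=ctrl.camera_model(n);print(n,np.round(-np.array(m['R']).T@m['t'],3),m['intrinsics'][0])
o=ctrl.get_obs();print(o['tool_pos'],o['orientation'],o['clock'])
E
```

```text
scene [0.029 0.472 0.519] [425.00496284   0.         322.3911754 ]
side [ 0.182 -0.718  0.689] [374.27048113   0.         310.35049198]
wrist [0.328 0.596 0.383] [309.70691629   0.         316.41422451]
[0.25203822 0.6257886  0.22581987] [ 1.79926123e+02 -9.32115040e-03 -2.19366233e+01] 0.15
```

View pics/s0.png

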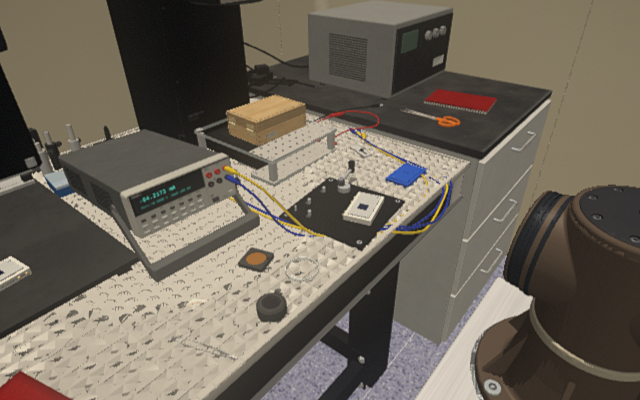

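View pics/w0.png

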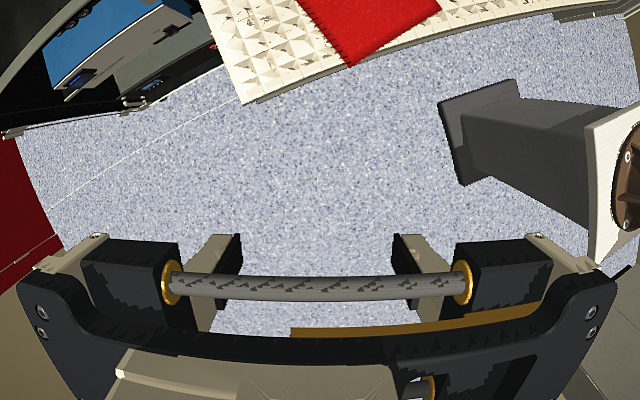

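The scene picture shows three holder-like items: a white one on the drilled plate at (363,207), a blue one at (406,174), and a white one on another black panel at (12,272). The one on the drilled plate, near the pins and the cam, fits the description. I'll get rough positions and an enlarged crop to confirm.

Run:
```python
from h import *
im=cv2.imread('pics/s0.png');cv2.imwrite('pics/s0c.png',cv2.resize(im[150:260,270:430],None,fx=5,fy=5,interpolation=cv2.INTER_CUBIC))
m=ctrl.camera_model('scene')
for n,uv,z in[('holder',(363,207),.025),('plateR',(405,200),.012),('plateN',(360,248),.012),('knob',(351,165),.038),('plateL',(287,222),.012),('dish',(302,268),.012),('sensor',(271,306),.026)]: print(n,onz(m,uv,z).round(3))
```

```text
holder [ 0.438 -0.162  0.025]
plateR [ 0.392 -0.26   0.012]
plateN [ 0.373 -0.059  0.012]
knob [ 0.555 -0.28   0.038]
plateL [ 0.539 -0.035  0.012]
dish [0.421 0.052 0.012]
sensor [0.39  0.16  0.026]
```

View pics/s0c.png

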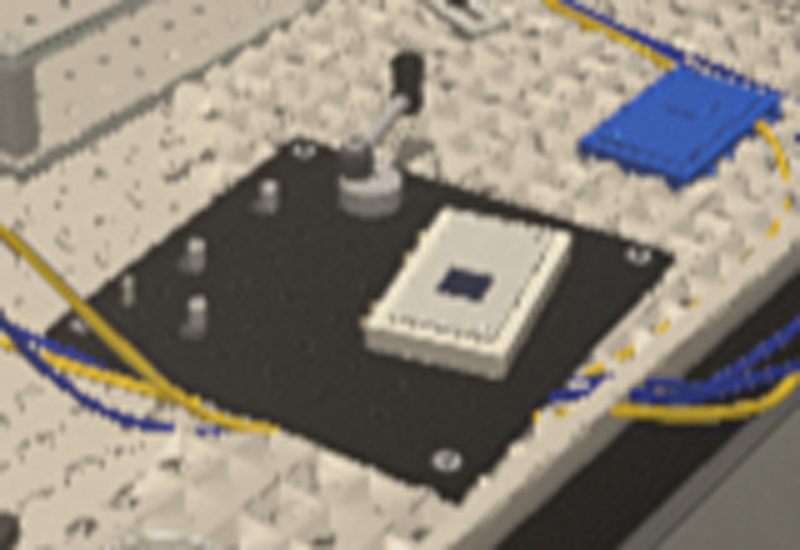

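The crop confirms it: a white holder with a dark cell and gold sockets facing the pins, and the lever pointing away to the right. Now I'll move above the plate.

>>> step_arm:
  rows:
    - [0,[5,-20,35],[0,0,0]]
    - [0,[12,-55,60],[0,0,0.03]]
    - [0,[20,-95,70],[0,0,0.06]]
    - [0,[28,-136,75],[0,0,0.09]]
    - [0,[36,-177,80],[0,0,0.12]]

```text
clock: 0.57
tool_pos: [0.2876, 0.4503, 0.3066]
orientation: [-180.0, 0.0, -14.9]
force: [0.4, -0.3, 0.5]
opening: 0.0879
gripper_force: 0.0
```

>>> step_arm:
  rows:
    - [0,[8,-41,0],[0,0,0.02]]
    - [0,[16,-82,0],[0,0,0.05]]
    - [0,[23,-122,0],[0,0,0.07]]
    - [0,[30,-163,0],[0,0,0.1]]
    - [0,[38,-203,0],[0,0,0.12]]

```text
clock: 0.98
tool_pos: [0.3252, 0.2467, 0.3062]
orientation: [-180.0, -0.0, -8.1]
force: [0.8, 0.6, 0.4]
opening: 0.0879
gripper_force: 0.0
```

>>> step_arm:
  rows:
    - [0,[8,-41,0],[0,0,0.02]]
    - [0,[16,-82,0],[0,0,0.05]]
    - [0,[23,-122,0],[0,0,0.07]]
    - [0,[30,-163,0],[0,0,0.1]]
    - [0,[38,-203,0],[0,0,0.12]]

```text
clock: 1.4
tool_pos: [0.3629, 0.0439, 0.3066]
orientation: [-179.9, -0.1, -1.2]
force: [1.4, 0.8, 0.1]
opening: 0.0879
gripper_force: 0.0
```

>>> step_arm:
  rows:
    - [0,[8,-41,0],[0,0,0.02]]
    - [0,[16,-82,-10],[0,0,0.05]]
    - [0,[23,-122,-20],[0,0,0.07]]
    - [0,[30,-163,-30],[0,0,0.1]]
    - [0,[36,-203,-40],[0,0,0.12]]

```text
clock: 1.82
tool_pos: [0.3989, -0.1567, 0.2667]
orientation: [-180.0, -0.1, 5.7]
force: [1.1, 1.2, 0.8]
opening: 0.0877
gripper_force: 0.0
```

Run:
```python
from h import *
import pickle
a,m=snap('wrist','w1.png');pickle.dump(m,open('w1.pkl','wb'))
im=cv2.imread('pics/w1.png')
pts=[(-140,-110),(-140,90),(60,90),(60,-110)]
cv2.imwrite('pics/w1b.png',cv2.resize(im[0:330,80:560],None,fx=1.66,fy=1.66,interpolation=cv2.INTER_CUBIC))
```

```text
(no output)
```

View pics/w1b.png

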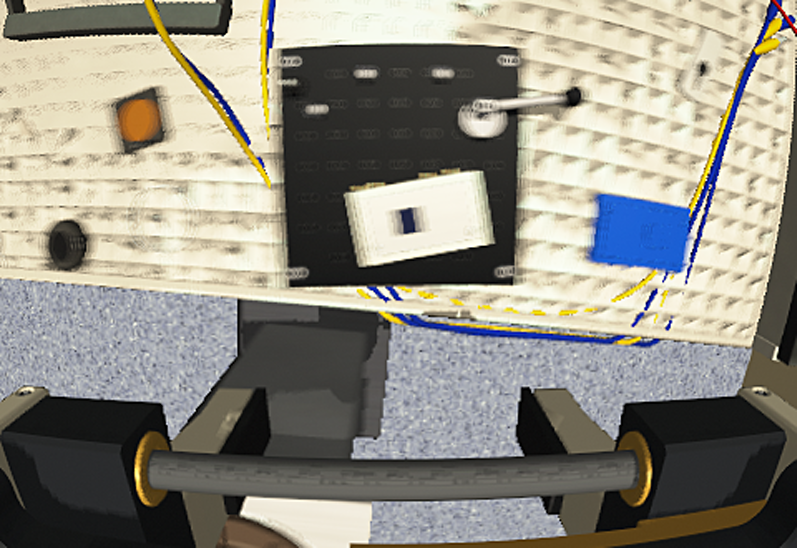

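The wrist view shows the plate at crop (283–520, 47–287), the holder (345–495, 170–267) about 10° askew, the cam at (482,118), the knob at (573,97), and the back pins at about (365,73) and (441,73). It is blurred by the motion, so I'll take a still one, with sub-crop enlargement.

Run:
```python
from h import *
import pickle
snap('wrist','w2.png')
a,m=snap('wrist','w2.png');pickle.dump(m,open('w2.pkl','wb'))
print(np.round(-np.array(m['R']).T@m['t'],4), ctrl.get_obs()['tool_pos'])
im=cv2.imread('pics/w2.png')
cv2.imwrite('pics/w2b.png',cv2.resize(im[20:180,240:440],None,fx=3.75,fy=3.75,interpolation=cv2.INTER_CUBIC))
```

```text
[ 0.4801 -0.1512  0.4211] [ 0.3979895  -0.15746511  0.2654799 ]
```

View pics/w2b.png

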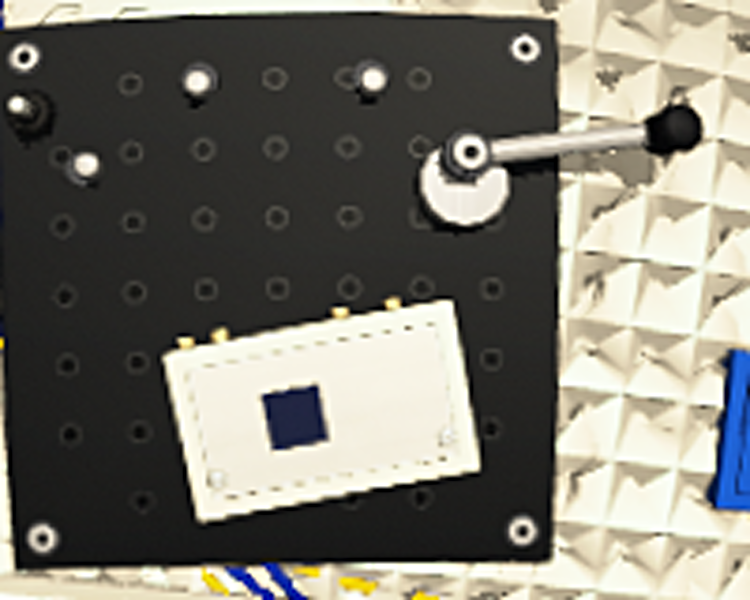

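```bash
cat > fit.py <<'E'
from h import *
from scipy.optimize import least_squares
P={'l':(32,16),'r':(32,-43),'s':(5,54)}
def fitpose(loc,w,mask=None):
    # w = T + R(th) loc
    loc=np.array(loc,float)/1000;w=np.array(w)[:,:2]
    f=lambda p:(p[:2]+loc@np.array([[np.cos(p[2]),np.sin(p[2])],[-np.sin(p[2]),np.cos(p[2])]])-w).ravel()
    best=min((least_squares(f,[*w.mean(0),t0]) for t0 in(0,3)),key=lambda r:r.cost)
    return best.x,best.fun.reshape(-1,2)*1000
E
python3 - <<'E'
from fit import *
import pickle
m=pickle.load(open('w2.pkl','rb'))
px=lambda x,y:(240+(x+.5)/3.75-.5,20+(y+.5)/3.75-.5)
W=lambda x,y,z:onz(m,px(x,y),z,True)
loc=[(32,16),(32,-43),(5,54),(-140,90),(-140,-110),(60,-110)]
w=[W(198,80,.025),W(372,78,.025),W(87,164,.025),W(15,568,.012),W(552,560,.012),W(557,20,.012)]
n,r=fitpose(loc,w);print('nest',n[:2],np.degrees(n[2]));print(r.round(1))
n2,r=fitpose(loc[:3],w[:3]);print('nest pins',n2[:2],np.degrees(n2[2]),r.round(1).tolist())
h,r=fitpose([(-28,-50),(-28,50),(32,50),(32,-50)],[W(164,353,.025),W(452,300,.025),W(480,470,.025),W(200,522,.025)])
print('holder',h[:2],np.degrees(h[2]),r.round(1).tolist())
c,s=np.cos(n2[2]),np.sin(n2[2]);R=np.array([[c,s],[-s,c]])
d=R@(h[:2]-n2[:2]);print('holder in nest mm',d*1000,np.degrees(h[2]-n2[2])-180)
k=W(676,128,.054);a=W(468,152,.036)
print('knob',k,(R@(k[:2]-n2[:2])*1000).round(1),'axis',(R@(a[:2]-n2[:2])*1000).round(1),'cam',(R@(W(463,187,.026)[:2]-n2[:2])*1000).round(1))
for q in [(5,-73),(-200,0)]:print(q,n2[:2]+R.T@np.array(q)/1000)
E
```

```text
nest [ 0.52196912 -0.13332614] 6.0021223660051
[[ 0.   0.5]
 [ 0.3 -0.5]
 [ 0.5  0.6]
 [-1.3  1.3]
 [-1.2 -1.1]
 [ 1.6 -0.7]]
nest pins [ 0.52175852 -0.13359441] 6.255932792858779 [[-0.3, 0.3], [0.2, -0.6], [0.0, 0.3]]
holder [ 0.44421996 -0.16644265] 196.03549216274146 [[-0.1, 0.4], [0.3, -0.4], [-0.0, -0.6], [-0.2, 0.5]]
holder in nest mm [-80.65629174 -24.20326632] 9.779559369882662
knob [ 0.55103576 -0.26935397  0.054     ] [  14.3 -138.1] axis [  5.  -72.6] cam [ -5.9 -72.2]
(5, -73) [ 0.53468354 -0.20561485]
(-200, 0) [ 0.32294951 -0.15538837]
```

The still wrist view shows the pin tops at crop (198,80), (372,78) and (87,164), the cam axis at (468,152) and the knob at (676,128). Holder corners are (164,353), (452,300), (480,470) and (200,522). The fits agree within 0.6 mm, giving nest = (0.5217, -0.1336) at yaw 6.2°, and the axis and knob match their given places. The holder is at nest (-81, -24), 9.8° askew.

First I'll push +x with two spread fingertips to square it up.

>>> step_arm:
  rows:
    - [0.55,[-3,-5,-40],[0,0,0.005]]
    - [0.55,[-6,-10,-80],[0,0,0.01]]
    - [0.55,[-10,-18,-120],[0,0,0.01]]
    - [0.55,[-10,-18,-160],[0,0,0.01]]
    - [0.55,[-10,-18,-200],[0,0,0.01]]

```text
clock: 2.38
tool_pos: [0.3894, -0.1717, 0.0661]
orientation: [180.0, -0.1, 6.2]
force: [1.1, 0.2, -1.3]
opening: 0.0599
gripper_force: 0.0
```

>>> step_arm:
  rows:
    - [0.55,[0,0,-15],[0,0,0]]
    - [0.55,[0,0,-30],[0,0,0]]
    - [0.55,[0,0,-40],[0,0,0]]
    - [0.55,[0,0,-46],[0,0,0]]
    - [0.55,[0,0,-49],[0,0,0]]

```text
clock: 2.8
tool_pos: [0.3893, -0.1716, 0.0174]
orientation: [-180.0, 0.0, 6.2]
force: [-0.1, 0.6, 0.3]
opening: 0.04
gripper_force: 0.0
```

>>> step_arm:
  rows:
    - [0.55,[4,0.4,0],[0,0,0]]
    - [0.55,[8,0.9,0],[0,0,0]]
    - [0.55,[11,1.2,0],[0,0,0]]
    - [0.55,[14,1.5,0],[0,0,0]]
    - [0.55,[17,1.9,0],[0,0,0]]

```text
clock: 3.22
tool_pos: [0.4067, -0.1705, 0.0183]
orientation: [180.0, -0.0, 6.1]
force: [-1.3, 0.8, 1.0]
opening: 0.0396
gripper_force: 0.5
```

>>> step_arm:
  rows:
    - [0.55,[3,0.3,0],[0,0,0]]
    - [0.55,[6,0.7,0],[0,0,0]]
    - [0.55,[9,1,0],[0,0,0]]
    - [0.55,[12,1.3,0],[0,0,0]]
    - [0.55,[15,1.6,0],[0,0,0]]

```text
clock: 3.63
tool_pos: [0.4213, -0.1691, 0.0179]
orientation: [180.0, 0.0, 6.1]
force: [-2.8, -0.9, 1.2]
opening: 0.0393
gripper_force: 1.1
```

Contact was steady at about 3 N. I'll back off, lift, and measure automatically in a rectified top view.

>>> step_arm:
  rows:
    - [0.55,[-8,-0.9,0],[0,0,0]]
    - [0.8,[-12,-1,25],[0,0,0]]
    - [1,[-12,-1,65],[0,0,0]]
    - [1,[-12,-1,105],[0,0,0]]
    - [1,[-12,-1,140],[0,0,0]]

```text
clock: 4.05
tool_pos: [0.4089, -0.1701, 0.1602]
orientation: [180.0, -0.1, 6.2]
force: [1.9, -0.4, -0.5]
opening: 0.0186
gripper_force: 0.0
```

```bash
cat > look.py <<'E'
from fit import *
import sys,time
N=np.array([.52176,-.13359]);TH=np.radians(6.2);c,s=np.cos(TH),np.sin(TH);RN=np.array([[c,-s],[s,c]])
def w2n(p): return RN.T@(np.array(p)[:2]-N)*1000
def n2w(p): return N+RN@np.array(p)/1000
S=4; X0,X1,Y0,Y1=-150,70,-160,100   # image: rows = X from far to near, cols = +y left
def rect(im,m,z):
    cols=np.arange((Y1-Y0)*S);rows=np.arange((X1-X0)*S)
    yy,xx=np.meshgrid(Y1-cols/S,X1-rows/S)
    w=np.stack([xx,yy],-1)@RN.T/1000+N
    p=np.concatenate([w,np.full(w.shape[:2]+(1,),z)],-1)@np.array(m['R']).T+np.array(m['t'])
    r=np.hypot(p[...,0],p[...,1]);q=p[...,:2]/np.maximum(r,1e-9)[...,None]*np.arctan2(r,p[...,2])[...,None]
    K=np.array(m['intrinsics'])
    return cv2.remap(im,(K[0,0]*q[...,0]+K[0,2]).astype('f4'),(K[1,1]*q[...,1]+K[1,2]).astype('f4'),cv2.INTER_CUBIC)
def look(name):
    snap('wrist',name+'.png');im,m=snap('wrist',name+'.png')
    im=cv2.cvtColor(im,cv2.COLOR_RGB2BGR)
    top=rect(im,m,.025);cv2.imwrite('pics/'+name+'r.png',cv2.resize(top,(780,660),interpolation=cv2.INTER_AREA))
    g=top.min(2);mask=(g>130).astype('u1')
    # holder: white component of about 60x100
    mask=cv2.morphologyEx(mask,cv2.MORPH_OPEN,np.ones((25,25)))
    nl,lab,st,ce=cv2.connectedComponentsWithStats(mask)
    for i in range(1,nl):
        A=st[i,4]/S/S
        if 4000<A<8000:
            (cx,cy),(w,h),a=cv2.minAreaRect(np.argwhere(lab==i)[:,::-1].astype('f4'))
            if h>w: w,h,a=h,w,a-90
            a=(a+45)%90-45
            print('comp area',A,'body centre nest x,y',round(X1-cy/S,1),round(Y1-cx/S,1),'size',round(w/S,1),round(h/S,1),'img ang',round(-a,2))
    return m
if __name__=='__main__':
    look(sys.argv[1]);o=ctrl.get_obs();print('tcp nest',w2n(o['tool_pos']).round(1),np.round(o['tool_pos'],4),o['clock'])
E
python3 look.py a1
```

```text
comp area 5495.1875 body centre nest x,y -61.4 -29.9 size 99.2 59.8 img ang -0.0
tcp nest [-112.4  -24.8] [ 0.4127 -0.1704  0.1637] 4.15
```

View pics/a1r.png

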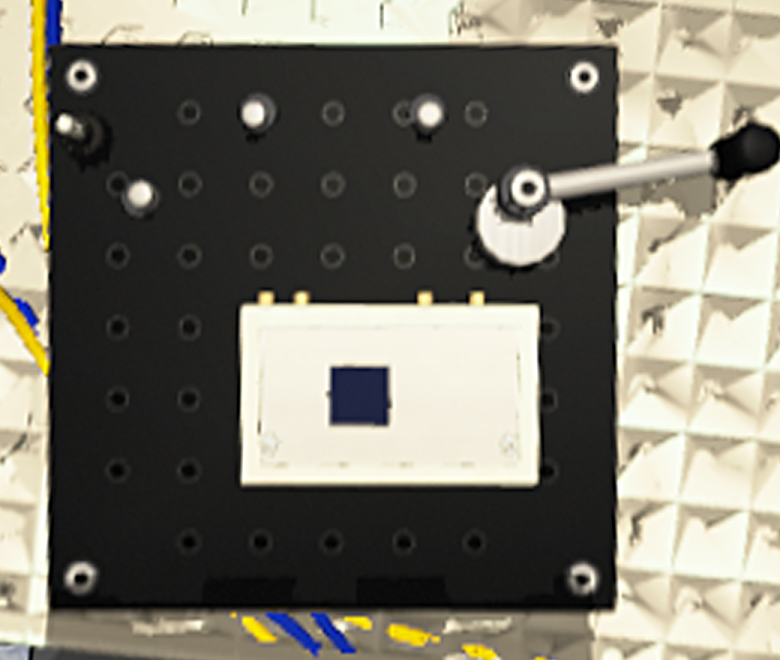

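Now squared, with the body centre at nest (-61.4, -29.9) and 0° askew. Next is a +y push on the right end with shut fingers.

>>> step_arm:
  rows:
    - [1,[18,-24,-15],[0,0,0]]
    - [1,[36,-48,-35],[0,0,0]]
    - [1,[52,-68,-60],[0,0,0]]
    - [1,[60,-79,-90],[0,0,0]]
    - [1,[60,-79,-120],[0,0,0]]

```text
clock: 4.57
tool_pos: [0.4711, -0.251, 0.0365]
orientation: [179.9, -0.1, 6.1]
force: [0.9, 0.7, -0.7]
opening: 0.0002
gripper_force: 0.0
```

```bash
python3 -c "
from look import *
o=ctrl.get_obs();print(w2n(o['tool_pos']).round(1),o['tool_pos'])"
```

```text
[ -63.  -111.2] [ 0.47111148 -0.2509622   0.03654965]
```

>>> step_arm:
  rows:
    - [1,[0,0,-10],[0,0,0]]
    - [1,[0,0,-16],[0,0,0]]
    - [1,[0,0,-19],[0,0,0]]
    - [1,[-0.3,3,-19],[0,0,0]]
    - [1,[-0.6,6,-19],[0,0,0]]

```text
clock: 4.98
tool_pos: [0.4695, -0.2427, 0.0203]
orientation: [180.0, -0.1, 6.2]
force: [-0.1, 0.2, 0.7]
opening: 0.0008
gripper_force: 0.0
```

>>> step_arm:
  rows:
    - [1,[-0.3,3,0],[0,0,0]]
    - [1,[-0.6,6,0],[0,0,0]]
    - [1,[-1,9,0],[0,0,0]]
    - [1,[-1.3,12,0],[0,0,0]]
    - [1,[-1.6,15,0],[0,0,0]]

```text
clock: 5.4
tool_pos: [0.4681, -0.2281, 0.0199]
orientation: [179.9, -0.1, 6.2]
force: [0.5, -5.6, 6.4]
opening: -0.0
gripper_force: 3.1
```

The upward force is suspicious, so I'll hold briefly and check before going on.

>>> step_arm:
  rows:
    - [1,[0.2,-2,0],[0,0,0]]
    - [1,[0.4,-4,0],[0,0,0]]
    - [1,[0.4,-4,0],[0,0,0]]
    - [1,[0.4,-4,0],[0,0,0]]
    - [1,[0.4,-4,0],[0,0,0]]

```text
clock: 5.82
tool_pos: [0.4671, -0.232, 0.0186]
orientation: [-180.0, 0.0, 6.1]
force: [-0.4, 0.3, 0.5]
opening: 0.0006
gripper_force: 0.0
```

```bash
python3 -c "
from look import *
look('a2');o=ctrl.get_obs();print(w2n(o['tool_pos']).round(1),o['tool_pos'],o['force'])"
```

```text
[-64.9 -92. ] [ 0.46716918 -0.23201343  0.01865636] [ 0.12661635  0.65996595 -0.66961219]
```

View pics/a2.png

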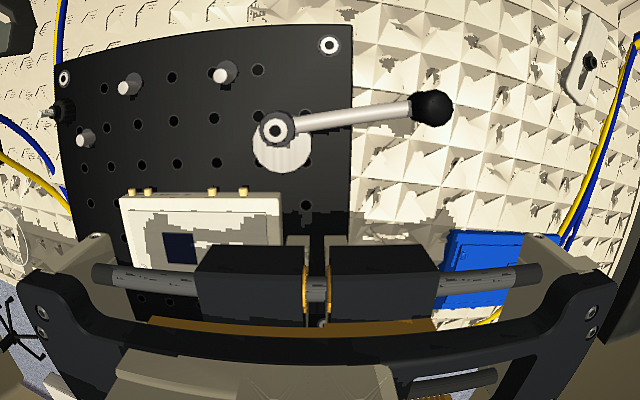

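The view shows the holder is undisturbed. The finger back face appears chamfered at the tip, so I'll go lower before pushing on.

>>> step_arm:
  rows:
    - [1,[3,0,-2],[0,0,0]]
    - [1,[3,0,-4],[0,0,0]]
    - [1,[2.8,2,-4],[0,0,0]]
    - [1,[2.5,5,-4],[0,0,0]]
    - [1,[2.2,8,-4],[0,0,0]]

```text
clock: 6.33
tool_pos: [0.4694, -0.2238, 0.0147]
orientation: [-180.0, 0.0, 6.1]
force: [-0.1, -0.6, -1.1]
opening: 0.0003
gripper_force: 0.4
```

>>> step_arm:
  rows:
    - [1,[-0.3,3,0],[0,0,0]]
    - [1,[-0.6,6,0],[0,0,0]]
    - [1,[-0.9,9,0],[0,0,0]]
    - [1,[-1.2,12,0],[0,0,0]]
    - [1,[-1.4,14,0],[0,0,0]]

```text
clock: 6.75
tool_pos: [0.4682, -0.2096, 0.0149]
orientation: [180.0, -0.0, 6.2]
force: [0.0, -1.1, -1.3]
opening: 0.0007
gripper_force: 0.4
```

```bash
python3 -c "
from look import *
look('a3');o=ctrl.get_obs();print(w2n(o['tool_pos']).round(1),o['tool_pos'],o['force'])"
```

```text
[-61.4 -69.8] [ 0.46820963 -0.20958877  0.01492335] [-0.87759388  0.19759846 -0.09623275]
```

```bash
cat >> look.py <<'E'
def edges(name):
    "left end (y) and connector edge (x) from the rectified picture, by the steepest step in gray"
    m=look(name);im=cv2.imread('pics/'+name+'.png');g=cv2.GaussianBlur(rect(im,m,.025).min(2).astype('f4'),(5,5),0)
    return g
E
python3 - <<'E'
from look import *
g=edges('a3')
for x in(-68,-60,-52,-46,-40):
    r=g[int((X1-x)*S)];d=np.diff(r); i=np.argmax(d[:int((Y1+10)*S)]);print('x',x,'left end y',round(Y1-i/S,1),d[i].round())
for y in(0,10,20,-10,-20):
    r=g[:,int((Y1-y)*S)];a,b=int((X1+10)*S),int((X1+80)*S);i=a+np.argmax(np.diff(r)[a:b]);print('y',y,'connector x',round(X1-i/S,1))
E
```

```text
x -68 left end y 45.8 48.0
x -60 left end y 45.8 66.0
x -52 left end y 45.8 53.0
x -46 left end y 45.8 50.0
x -40 left end y 45.8 57.0
y 0 connector x -39.2
y 10 connector x -31.5
y 20 connector x -31.5
y -10 connector x -31.5
y -20 connector x -39.5
```

Left end at y=45.8, edge parallel. I'll push 3 mm more, then retreat and swing behind for the x push.

>>> step_arm:
  rows:
    - [1,[-0.1,1,0],[0,0,0]]
    - [1,[-0.2,2,0],[0,0,0]]
    - [1,[-0.3,3,0],[0,0,0]]
    - [1,[-0.3,3,0],[0,0,0]]
    - [1,[0.2,-2,0],[0,0,0]]

```text
clock: 7.37
tool_pos: [0.4683, -0.2116, 0.0149]
orientation: [-180.0, 0.0, 6.2]
force: [-0.3, -0.7, -0.4]
opening: 0.0005
gripper_force: 0.0
```

>>> step_arm:
  rows:
    - [1,[0.5,-5,5],[0,0,0]]
    - [1,[0.5,-5,45],[0,0,0]]
    - [1,[-20,16,75],[0,0,0]]
    - [0.55,[-45,42,80],[0,0,0]]
    - [0.55,[-63,64,80],[0,0,0]]

```text
clock: 7.78
tool_pos: [0.4053, -0.1478, 0.0969]
orientation: [-180.0, -0.2, 6.0]
force: [-0.8, 1.9, -1.4]
opening: 0.0088
gripper_force: 0.0
```

```bash
python3 look.py a4
```

```text
comp area 6169.875 body centre nest x,y -87.1 -122.0 size 125.2 75.5 img ang -0.0
comp area 5191.5625 body centre nest x,y -61.9 -0.4 size 98.8 59.2 img ang -0.0
tcp nest [-119.6   -0.2] [ 0.4028 -0.1467  0.0958] 7.8833
```

Body centre is at nest (-61.9, -0.4), square. I'll descend behind it and push +x with two fingers.

>>> step_arm:
  rows:
    - [0.55,[0,0,-35],[0,0,0]]
    - [0.55,[0,0,-65],[0,0,0]]
    - [0.55,[0,0,-77],[0,0,0]]
    - [0.55,[0,0,-81],[0,0,0]]
    - [0.55,[6,0.6,-81],[0,0,0]]

```text
clock: 8.3
tool_pos: [0.4093, -0.1481, 0.0131]
orientation: [-180.0, 0.3, 6.1]
force: [0.1, -0.9, 0.2]
opening: 0.039
gripper_force: 0.0
```

>>> step_arm:
  rows:
    - [0.55,[5,0.5,0],[0,0,0]]
    - [0.55,[9,0.9,0],[0,0,0]]
    - [0.55,[13,1.2,0],[0,0,0]]
    - [0.55,[17,1.5,0],[0,0,0]]
    - [0.55,[21,1.9,0],[0,0,0]]

```text
clock: 8.72
tool_pos: [0.4326, -0.1456, 0.0141]
orientation: [-180.0, 0.0, 6.1]
force: [-2.1, -0.4, 0.7]
opening: 0.0394
gripper_force: 1.0
```

```bash
python3 look.py a5
```

```text
comp area 4526.75 body centre nest x,y -45.6 -0.1 size 97.8 55.2 img ang -0.0
tcp nest [-88.9  -2.2] [ 0.4336 -0.1454  0.0141] 8.8167
```

>>> step_arm:
  rows:
    - [0.55,[4,0.1,0.5],[0,0,0]]
    - [0.55,[8,0.3,1],[0,0,0]]
    - [0.55,[12,0.4,1],[0,0,0]]
    - [0.55,[16,0.6,1],[0,0,0]]
    - [0.55,[20,0.8,1],[0,0,0]]

```text
clock: 9.23
tool_pos: [0.4526, -0.1447, 0.0149]
orientation: [180.0, 0.0, 6.1]
force: [-2.0, 0.0, 1.4]
opening: 0.0394
gripper_force: 1.0
```

```bash
python3 look.py a6
python3 - <<'E'
import cv2
im=cv2.imread('pics/a6.png');cv2.imwrite('pics/a6c.png',cv2.resize(im[120:320,140:440],None,fx=2.6,fy=2.6,interpolation=cv2.INTER_CUBIC))
E
```

```text
comp area 4501.4375 body centre nest x,y -26.0 -1.4 size 97.7 55.5 img ang -0.0
tcp nest [-69.1  -3.6] [ 0.4535 -0.1446  0.0149] 9.3333
```

View pics/a6r.png

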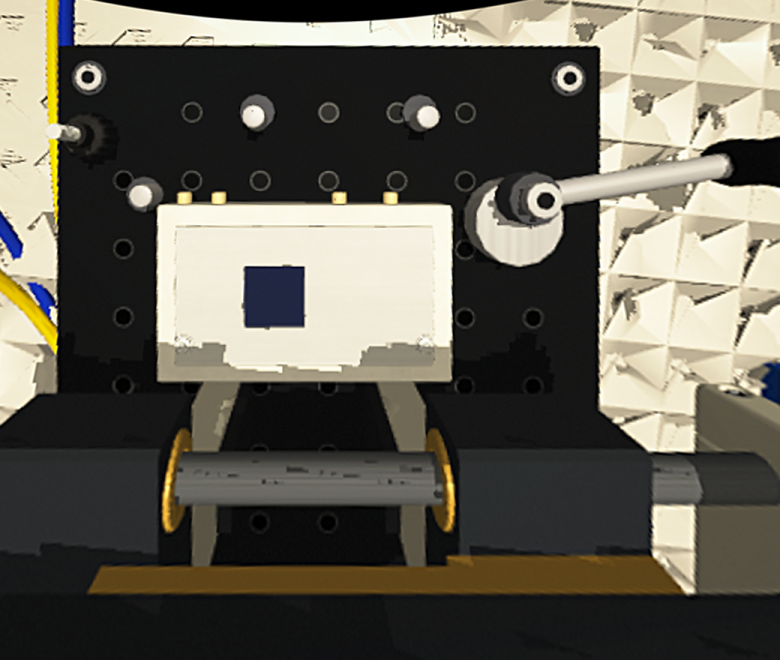

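The rectified view shows the holder square. Its left end (156 px) is 1 mm clear of the side pin (its edge is at 153), and its right end (452) is 4–5 mm clear of the cam (466). Now straight on to the back pins.

>>> step_arm:
  rows:
    - [0.55,[4,0.4,0],[0,0,0]]
    - [0.55,[8,0.9,0],[0,0,0]]
    - [0.55,[12,1.3,0],[0,0,0]]
    - [0.55,[16,1.7,0],[0,0,0]]
    - [0.55,[20,2.1,0],[0,0,0]]

```text
clock: 9.75
tool_pos: [0.4728, -0.1425, 0.0148]
orientation: [180.0, 0.0, 6.1]
force: [-1.2, -0.8, 0.7]
opening: 0.0391
gripper_force: 0.8
```

>>> step_arm:
  rows:
    - [0.55,[1.5,0.2,0],[0,0,0]]
    - [0.55,[3,0.3,0],[0,0,0]]
    - [0.55,[4.5,0.5,0],[0,0,0]]
    - [0.55,[6,0.6,0],[0,0,0]]
    - [0.55,[7,0.7,0],[0,0,0]]

```text
clock: 10.17
tool_pos: [0.4794, -0.1419, 0.0148]
orientation: [-180.0, 0.0, 6.1]
force: [-4.3, 0.2, 2.1]
opening: 0.0393
gripper_force: 2.0
```

```bash
python3 look.py a7;  python3 -c "
from look import *
o=ctrl.get_obs();print(o['force'])"
```

```text
comp area 4468.375 body centre nest x,y 0.0 -1.5 size 98.0 55.5 img ang -0.0
tcp nest [-43.   -3.7] [ 0.4794 -0.1419  0.0148] 10.2667
[-0.57315962  0.04503998 -1.18584506]
```

>>> step_arm:
  rows:
    - [0.55,[1,0.1,0],[0,0,0]]
    - [0.55,[2,0.2,0],[0,0,0]]
    - [0.55,[3,0.3,0],[0,0,0]]
    - [0.55,[3,0.3,0],[0,0,0]]
    - [0.55,[3,0.3,0],[0,0,0]]

```text
clock: 10.68
tool_pos: [0.4795, -0.1419, 0.0144]
orientation: [-180.0, 0.3, 6.1]
force: [-7.4, 0.1, 6.0]
opening: 0.0393
gripper_force: 4.1
```

```bash
python3 look.py a8;  python3 -c "
from look import *
o=ctrl.get_obs();print(o['force'])"
```

```text
comp area 4389.875 body centre nest x,y 0.4 -1.6 size 97.8 54.8 img ang -0.0
tcp nest [-42.9  -3.7] [ 0.4795 -0.1419  0.0144] 10.7833
[-8.09474456  0.06376791  6.35283463]
```

View pics/a8r.png

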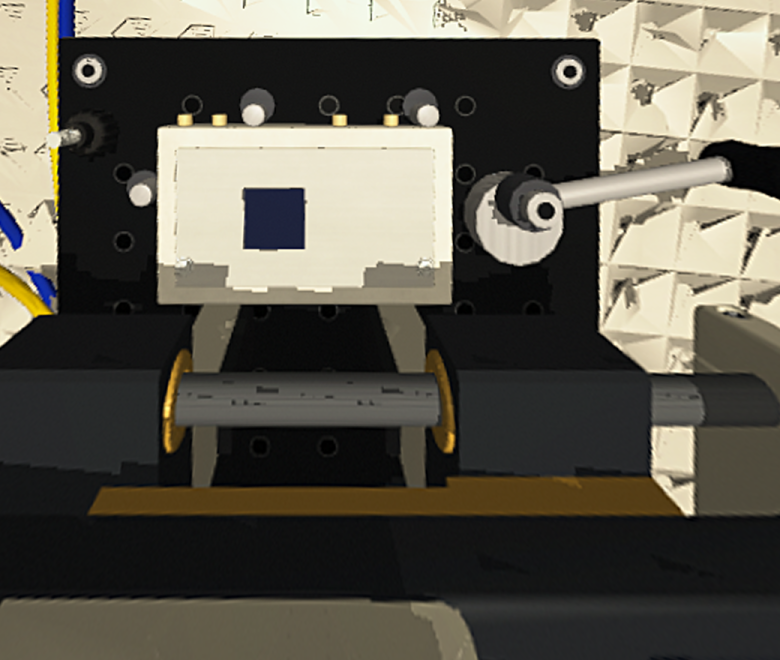

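Seated on both back pins: both touch the connector edge, between the sockets, with a firm stop at 7 N. A gap of about 1 mm remains at the side pin. I'll nudge the right end's robot-side corner, clear of the cam.

>>> step_arm:
  rows:
    - [0.55,[-10,-1,0],[0,0,0]]
    - [0.6,[-16,-1.7,15],[0,0,0]]
    - [1,[-16,-10,50],[0,0,0]]
    - [1,[-6,-40,75],[0,0,0]]
    - [1,[13,-67,75],[0,0,0]]

```text
clock: 11.2
tool_pos: [0.4981, -0.2094, 0.0959]
orientation: [179.9, -0.5, 6.3]
force: [2.1, 1.4, 0.3]
opening: 0.0206
gripper_force: 0.0
```

>>> step_arm:
  rows:
    - [1,[0,0,0],[0,0,0]]
    - [1,[0,0,0],[0,0,0]]
    - [1,[0,0,0],[0,0,0]]
    - [1,[0,0,0],[0,0,0]]
    - [1,[0,0,0],[0,0,0]]

```text
clock: 11.62
tool_pos: [0.4949, -0.208, 0.0896]
orientation: [-180.0, 0.0, 6.2]
force: [0.7, -0.3, -0.1]
opening: 0.0005
gripper_force: 0.0
```

Run:
```python
from look import *
o=ctrl.get_obs();print(w2n(o['tool_pos']).round(1),o['tool_pos'],o['opening'])
g=edges('a9')
for x in(-20,-10,10,20):
    r=g[int((X1-x)*S)];d=np.diff(r); a,b=int((Y1-52)*S),int((Y1-45)*S);i=a+np.argmax(d[a:b]);a,b=int((Y1+45)*S),int((Y1+56)*S);j=a+np.argmin(d[a:b]);print('x',x,'left',Y1-i/S,'right',Y1-j/S)
for y in(30,0,-20,-30):
    d=np.diff(g[:,int((Y1-y)*S)]);a,b=int((X1-33)*S),int((X1-20)*S);i=a+np.argmax(d[a:b]);print('y',y,'conn',X1-i/S)
```

```text
[-34.8 -71.1] [ 0.49488334 -0.20800151  0.08955753] 0.0004637682962326803
comp area 5270.9375 body centre nest x,y -1.9 -2.4 size 98.7 59.2 img ang -0.0
x -20 left 47.75 right -51.0
x -10 left 47.25 right -51.25
x 10 left 47.5 right -51.75
x 20 left 47.25 right -51.25
y 30 conn 28.0
y 0 conn 28.0
y -20 conn 28.0
y -30 conn 27.75
```

>>> step_arm:
  rows:
    - [1,[0,-1,-35],[0,0,0]]
    - [1,[0,-1,-60],[0,0,0]]
    - [1,[0,-1,-70],[0,0,0]]
    - [1,[0,-1,-74],[0,0,0]]
    - [1,[-0.2,1,-74],[0,0,0]]

```text
clock: 12.13
tool_pos: [0.4949, -0.2075, 0.0153]
orientation: [-180.0, 0.1, 6.2]
force: [-0.4, 0.4, 0.2]
opening: 0.0
gripper_force: 0.0
```

>>> step_arm:
  rows:
    - [1,[-0.1,1,0],[0,0,0]]
    - [1,[-0.2,2,0],[0,0,0]]
    - [1,[-0.3,3,0],[0,0,0]]
    - [1,[-0.4,4,0],[0,0,0]]
    - [1,[-0.5,5,0],[0,0,0]]

```text
clock: 12.55
tool_pos: [0.4952, -0.203, 0.0168]
orientation: [180.0, -0.1, 6.2]
force: [-1.5, -8.1, 4.0]
opening: 0.0007
gripper_force: 4.4
```

The force rise to 8 N shows contact with the side pin. I'll retreat and re-press the plain side.

>>> step_arm:
  rows:
    - [1,[0.4,-5,0],[0,0,0]]
    - [1,[0.4,-6,30],[0,0,0]]
    - [1,[-8,5,68],[0,0,0]]
    - [0.7,[-25,35,75],[0,0,0]]
    - [0.55,[-32,59,75],[0,0,0]]

```text
clock: 12.97
tool_pos: [0.463, -0.1432, 0.0934]
orientation: [-180.0, -0.3, 6.0]
force: [-0.4, 0.8, -1.4]
opening: 0.0088
gripper_force: 0.0
```

>>> step_arm:
  rows:
    - [0.55,[0,0,0],[0,0,0]]
    - [0.55,[0,0,-30],[0,0,0]]
    - [0.55,[0,0,-60],[0,0,0]]
    - [0.55,[0,0,-72],[0,0,0]]
    - [0.55,[0,0,-75],[0,0,0]]

```text
clock: 13.38
tool_pos: [0.461, -0.1437, 0.0135]
orientation: [-180.0, 0.2, 6.1]
force: [-0.3, 0.6, 0.6]
opening: 0.0376
gripper_force: 0.0
```

```bash
python3 look.py b1
```

```text
comp area 5309.625 body centre nest x,y -2.2 -0.0 size 98.3 59.1 img ang -0.8
tcp nest [-60.   -3.8] [ 0.4625 -0.1438  0.0154] 13.4833
```

>>> step_arm:
  rows:
    - [0.55,[5,0.5,0],[0,0,0]]
    - [0.55,[9,1,0],[0,0,0]]
    - [0.55,[12,1.3,0],[0,0,0]]
    - [0.55,[14,1.5,0],[0,0,0]]
    - [0.55,[16,1.7,0],[0,0,0]]

```text
clock: 13.9
tool_pos: [0.4791, -0.1419, 0.0163]
orientation: [180.0, -0.0, 6.1]
force: [-3.5, -1.1, 2.3]
opening: 0.0394
gripper_force: 1.7
```

>>> step_arm:
  rows:
    - [0.55,[1,0.1,0],[0,0,0]]
    - [0.55,[2,0.2,0],[0,0,0]]
    - [0.55,[3,0.3,0],[0,0,0]]
    - [0.55,[4,0.4,0],[0,0,0]]
    - [0.55,[4,0.4,0],[0,0,0]]

```text
clock: 14.32
tool_pos: [0.4795, -0.1419, 0.0153]
orientation: [-180.0, 0.3, 6.1]
force: [-8.2, -0.7, 6.7]
opening: 0.0393
gripper_force: 4.1
```

```bash
python3 look.py b2
```

```text
comp area 4405.125 body centre nest x,y 0.4 -0.1 size 97.8 54.8 img ang -0.0
tcp nest [-42.8  -3.7] [ 0.4796 -0.1419  0.0153] 14.4167
```

Seated again: body centre y ≈ 0, angle 0, stop at 8 N. Now on to the far side of the lever knob, with fingers shut.

>>> step_arm:
  rows:
    - [0.55,[-10,-1,0],[0,0,0]]
    - [0.55,[-14,-1,30],[0,0,0]]
    - [1,[-14,-1,68],[0,0,0]]
    - [1,[5,-30,80],[0,0,0]]
    - [1,[28,-57,80],[0,0,0]]

```text
clock: 14.83
tool_pos: [0.5134, -0.1986, 0.1011]
orientation: [179.9, -0.5, 6.4]
force: [1.1, 0.5, 0.1]
opening: 0.0247
gripper_force: 0.0
```

>>> step_arm:
  rows:
    - [1,[22,-24,0],[0,0,0]]
    - [1,[44,-48,0],[0,0,0]]
    - [1,[66,-70,0],[0,0,0]]
    - [1,[66,-70,0],[0,0,0]]
    - [1,[66,-70,0],[0,0,0]]

```text
clock: 15.25
tool_pos: [0.5773, -0.2695, 0.095]
orientation: [-180.0, -0.0, 6.0]
force: [-0.4, 0.7, 0.1]
opening: 0.0007
gripper_force: 0.0
```

Run:
```python
from look import *
o=ctrl.get_obs();p=o['tool_pos'];print(w2n(p).round(1),p,o['opening'],o['joint_pos'])
print('to start, mm',((n2w((40,-139))-p[:2])*1000).round(1))
for a in(82,110,128,140,150,160,170,175,180):
    r=np.radians(a);k=np.array([5+70*np.cos(r),-73-70*np.sin(r)]);print(a,k.round(0),'A',n2w(k+[17.5,0]).round(4),'B',n2w(k-[0,23.6]).round(4))
```

```text
[  40.5 -141.2] [ 0.57727335 -0.26954417  0.09498157] 0.0007037915946628596 [-7.51056138e+00  2.32015947e+01 -1.37534629e+01 -4.38161453e-03
 -5.30321427e+01  1.03562850e+02]
to start, mm [-0.7  2.1]
82 [  15. -142.] A [ 0.5692 -0.2716] B [ 0.5543 -0.2969]
110 [ -19. -139.] A [ 0.5353 -0.2717] B [ 0.5205 -0.2971]
128 [ -38. -128.] A [ 0.5151 -0.2632] B [ 0.5003 -0.2886]
140 [ -49. -118.] A [ 0.5036 -0.2543] B [ 0.4887 -0.2796]
150 [ -56. -108.] A [ 0.4955 -0.2451] B [ 0.4807 -0.2704]
160 [-61. -97.] A [ 0.4892 -0.2346] B [ 0.4744 -0.26  ]
170 [-64. -85.] A [ 0.4848 -0.2233] B [ 0.4699 -0.2486]
175 [-65. -79.] A [ 0.4833 -0.2173] B [ 0.4685 -0.2427]
180 [-65. -73.] A [ 0.4824 -0.2113] B [ 0.4676 -0.2366]
```

>>> step_arm:
  rows:
    - [1,[0,0,-30],[0,0,0]]
    - [1,[0,-1,-50],[0,0,0]]
    - [1,[0,-1,-58],[0,0,0]]
    - [1,[-4,-1,-58],[0,0,0]]
    - [1,[-10,-1.5,-58],[0,0,0]]

```text
clock: 15.67
tool_pos: [0.5672, -0.2697, 0.0384]
orientation: [180.0, -0.1, 6.2]
force: [1.5, -0.7, -0.3]
opening: 0.0004
gripper_force: 0.7
```

>>> step_arm:
  rows:
    - [1,[-6,0,0],[0,0,0]]
    - [1,[-12,0,0],[0,0,0]]
    - [1,[-18,0,0],[0,0,0]]
    - [1,[-25,0,0],[0,0,0]]
    - [1,[-32,0,0],[0,0,0]]

```text
clock: 16.08
tool_pos: [0.5344, -0.27, 0.0387]
orientation: [180.0, -0.1, 6.1]
force: [2.1, 1.1, 0.1]
opening: 0.0004
gripper_force: 0.7
```

>>> step_arm:
  rows:
    - [1,[-6,2,0],[0,0,0]]
    - [1,[-12,4,0],[0,0,0]]
    - [1,[-18,7,0],[0,0,0]]
    - [1,[-24,10,0],[0,0,0]]
    - [1,[-30,15,0],[0,0,0]]

```text
clock: 16.5
tool_pos: [0.504, -0.2548, 0.0378]
orientation: [180.0, 0.0, 6.1]
force: [0.8, -1.1, -0.9]
opening: 0.0006
gripper_force: 0.7
```

```bash
python3 -c "
from look import *
o=ctrl.get_obs();p=o['tool_pos'];print(w2n(p).round(1),p,o['force'])"
```

```text
[ -30.7 -118.6] [ 0.504023   -0.25479954  0.03777494] [ 0.81040458 -1.05230638 -0.90174101]
```

The lever is at about 140°. Switch to pushing from the -y side of the knob.

>>> step_arm:
  rows:
    - [1,[8,0,0],[0,0,0]]
    - [1,[8,-20,0],[0,0,0]]
    - [1,[4,-33,0],[0,0,0]]
    - [1,[-14,-33,0],[0,0,0]]
    - [1,[-16,-30,0],[0,0,0]]

```text
clock: 16.92
tool_pos: [0.4856, -0.2855, 0.0369]
orientation: [-179.9, 0.2, 6.0]
force: [-1.3, 0.2, -0.9]
opening: 0.0004
gripper_force: 0.0
```

>>> step_arm:
  rows:
    - [1,[-2,5,0],[0,0,0]]
    - [1,[-5,10,0],[0,0,0]]
    - [1,[-9,15,0],[0,0,0]]
    - [1,[-13,20,0],[0,0,0]]
    - [1,[-16,25,0],[0,0,0]]

```text
clock: 17.33
tool_pos: [0.472, -0.2594, 0.0378]
orientation: [-180.0, 0.0, 6.2]
force: [-2.1, -4.8, -0.9]
opening: 0.0008
gripper_force: 2.2
```

```bash
python3 -c "
from look import *
o=ctrl.get_obs();p=o['tool_pos'];print(w2n(p).round(1),p,o['force'])"
```

```text
[ -63.  -119.7] [ 0.47204365 -0.25939183  0.03775255] [-2.14264756 -4.84606088 -0.86760443]
```

>>> step_arm:
  rows:
    - [1,[-1,4,0],[0,0,0]]
    - [1,[-2,8,0],[0,0,0]]
    - [1,[-3,11,0],[0,0,0]]
    - [1,[-3,14,0],[0,0,0]]
    - [1,[-4,17,0],[0,0,0]]

```text
clock: 17.75
tool_pos: [0.4685, -0.243, 0.038]
orientation: [180.0, 0.0, 6.2]
force: [-0.6, -21.1, -2.8]
opening: 0.0002
gripper_force: 10.6
```

>>> step_arm:
  rows:
    - [1,[0,1,0],[0,0,0]]
    - [1,[0,2,0],[0,0,0]]
    - [1,[0,3,0],[0,0,0]]
    - [1,[0,3,0],[0,0,0]]
    - [1,[0,3,0],[0,0,0]]

```text
clock: 18.17
tool_pos: [0.4685, -0.2426, 0.0382]
orientation: [179.8, 0.1, 6.2]
force: [-2.4, -27.0, -5.6]
opening: 0.0002
gripper_force: 13.3
```

```bash
python3 -c "
from look import *
o=ctrl.get_obs();p=o['tool_pos'];print(w2n(p).round(1),p,o['force'])"
```

```text
[ -64.7 -102.6] [ 0.46848605 -0.24260244  0.03816469] [ -2.41851769 -27.00380134  -5.59017541]
```

The knob is stopped at nest y ≈ -79, the 175° stop, with 27 N. I'll retreat and inspect.

>>> step_arm:
  rows:
    - [1,[0,-8,0],[0,0,0]]
    - [1,[0,-14,10],[0,0,0]]
    - [1,[0,-14,50],[0,0,0]]
    - [1,[-20,10,80],[0,0,0]]
    - [1,[-45,40,95],[0,0,0]]

```text
clock: 18.58
tool_pos: [0.4277, -0.2014, 0.1351]
orientation: [179.9, -0.3, 6.1]
force: [0.1, 1.0, 1.3]
opening: 0.0007
gripper_force: 0.0
```

>>> step_arm:
  rows:
    - [1,[-5,20,15],[0,0,0]]
    - [1,[-10,40,25],[0,0,0]]
    - [1,[-10,40,25],[0,0,0]]
    - [1,[-10,40,25],[0,0,0]]
    - [1,[-10,40,25],[0,0,0]]

```text
clock: 19.0
tool_pos: [0.4151, -0.1607, 0.1573]
orientation: [-180.0, -0.1, 6.2]
force: [1.1, -0.5, -0.3]
opening: 0.0003
gripper_force: 0.0
```

```bash
python3 look.py c1
```

```text
comp area 5310.25 body centre nest x,y -2.5 -0.0 size 99.1 59.3 img ang -0.22
comp area 4660.9375 body centre nest x,y -29.5 -132.4 size 98.5 54.8 img ang -0.0
tcp nest [-109.4  -16. ] [ 0.4147 -0.1613  0.1567] 19.1
```

View pics/c1r.png

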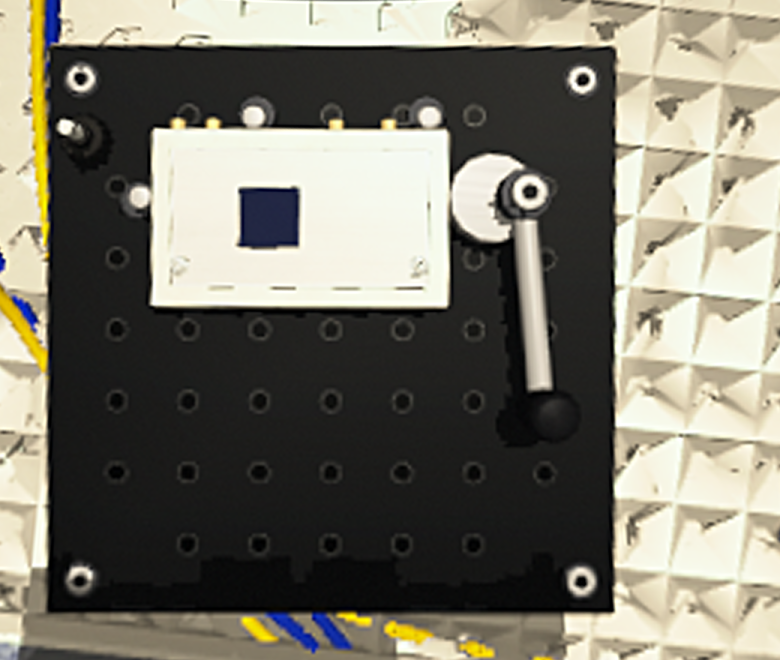

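The lever is at its stop, the cam touches the holder's right end, and the left end is at the side pin. The thumb screw hasn't moved. Next, a number check on how flat it lies on the back pins.

Run:
```python
from look import *
for n in('a9','c1'):
    if n=='c1': g=edges('c2')
    else: continue
    for y in(40,30,5,-5,-20,-30,-47):
        d=np.diff(g[:,int((Y1-y)*S)]);a,b=int((X1-33)*S),int((X1-20)*S);i=a+np.argmax(d[a:b]);a,b=int((X1+25)*S),int((X1+40)*S);j=a+np.argmin(d[a:b]);print('y',y,'conn',X1-i/S,'plain',X1-j/S)
    for x in(-20,-10,10,20):
        d=np.diff(g[int((X1-x)*S)]);a,b=int((Y1-53)*S),int((Y1-45)*S);i=a+np.argmax(d[a:b]);print('x',x,'left',Y1-i/S)
    for q in((32,16),(32,-43),(5,54)):
        u,v=int((Y1-q[1])*S),int((X1-q[0])*S);w=g[v-28:v+28,u-28:u+28]>170
        w[int((4)*S)+20:]=False if q[0]==32 else w[int(4*S)+20:]
        ii=np.argwhere(w).mean(0);print('pin',q,X1-(v-28+ii[0])/S,Y1-(u-28+ii[1])/S)
```

```text
comp area 5302.5625 body centre nest x,y -2.6 0.1 size 98.7 59.2 img ang -0.0
y 40 conn 30.5 plain -32.25
y 30 conn 30.75 plain -32.0
y 5 conn 27.0 plain -32.25
y -5 conn 27.0 plain -32.25
y -20 conn 27.0 plain -32.25
y -30 conn 30.75 plain -32.25
y -47 conn 27.25 plain -32.25
x -20 left 49.75
x -10 left 50.25
x 10 left 49.5
x 20 left 50.0
pin (32, 16) 32.138823529411766 15.61176470588235
pin (32, -43) 32.076059850374065 -43.025561097256855
pin (5, 54) 4.864730878186975 50.965769593956566
```

The edge is parallel (27.0–27.25 along its length) and meets both pin rims (pins at row 117 + 12 px radius, against the edge at row 128). Handing in.

```bash
python3 -c "
from plant import ctrl
print(ctrl.close_job())"
```

```text
the job is handed in; nothing more can be done
None
```

The holder is seated against both back pins and the side pin, the cam lever is closed to its stop, no bystander was touched, and the job was handed in at about 19 s; the hand-in returned no verdict.

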